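# Unlock the lid stay and shut the model case

### The job

Shut the metal model case: lift the knee of its folding lid stay by the handle until it has passed centre and stays up, then lower the lid without letting it slam and press it home until its catch snaps. Feel your way: do not strain the stay, never push on the lid with more than about 25 N, and leave the things standing round the case alone.

Things in the scene. Friction and masses are not known exactly. Their poses are not given: they have to be found in the camera images.
- case: Open bare-metal case for dental models, fixed to the bench, 200 x 170 mm and 103 mm high, two plaster jaw models inside. Origin: middle of its underside; x points from its front to the hinge at the back, y to its left (the side with the stay), z up. The hinge line runs along y at x = +100 mm, z = 103 mm.
- lid (a joint): Lid angle, rad: 0 = held open by the stay (70 deg above shut), grows as it closes; shut = 1.222, +-0.011 as the hand-set rubber buffers it lands on are up to 2 mm high or low. A friction hinge holds it wherever left; moving it takes 1 to 4 N at lid_press. From 12 to 5 mm before shut (front edge) a sprung roller catch resists, 5 to 13 N at lid_press, then snaps; then the buffers stop it (some 10 N per mm).
- lid_panel: The lid: flat metal plate 200 x 170 x 6 mm, turning with the hinge. Origin at the middle of the hinge line; x points from the lid's free edge to the hinge, y along the hinge, z out of its outer face (6.8 mm beyond the origin). A lip of 70 x 12 x 4 mm sticks out from the middle of the free edge.
- lid_press (a point): Point on the outer face of the lid where it is pushed shut: on its middle line, 160 mm from the hinge line. While the lid is open this face looks up and away from the robot (away from the case's front), so it is reached from behind the lid; z axis out of the face.
- stay_knee (a joint): Bend of the folding stay on the left wall, rad: 0 = locked, knee on its stop 13 mm below the line of the stay's end pins; 0.265 = straight (centre); more = past centre, knee above the line, lid free to close; about 2.6 with the lid shut. Before centre it resists (up to 5 N) and, let go, sinks back to its lock; from about 0.4 on it stays, give or take 0.1. It folds on as the lid closes.
- knee_handle (a point): Middle of the handle at the stay's knee: black round bar, 14 mm thick, 40 mm long, sticking out level to the left (along the case's y), with an 18 mm end disc. Can be pinched from above with the fingers closing along the case's x; it turns with the short lower link and may turn between the fingers. The steel links lie 25 mm or more nearer to the case.
- foot_pin (a point): Point on the stay's lower pivot axis (along the case's y), level in y with knee_handle: the handle's middle moves on a circle of 80 mm about this point, from its locked place up and to the front of the case (towards the robot).
- stay_foot (a joint): Give of the rubber bush under the stay's lower pivot, in m, along the locked stay (up and back, 45 deg): 0 = at rest, 4 N per mm; more than 6 mm (24 N) either way means the stay is strained, as by pushing the lid down while the stay is locked or pulling the handle off its circle.
- jar_blue: Bystander: screw jar with a blue lid, 48 mm wide, 62 mm high, to the right of the case. Origin: middle of its underside.
- bottle_white: Bystander: small white plastic bottle with a pointed top, 36 mm wide, 105 mm high, to the right of the case near its back. Origin: middle of its underside.
- silicone_key: Bystander: purple horseshoe-shaped silicone piece, 37 x 66 x 15 mm, lying in front of the case. Origin: middle of its underside.

How it is judged:
By the outcome, as a careful person would: the job done as asked, in the order asked, and still so for the second after the job is handed in, with the robot touching nothing.
It also fails if it takes over 72 s, if anything falls off the work surface, if the arm or the gripper's body presses on something with over 40 N, if the wrist force passes 120 N, or if a joint passes its speed limit or range.

### The arm

A 6-joint arm with a two-finger parallel gripper is mounted at the origin on a cart in front of the work surface, level with it; the furniture and walls round the work are solid. World frame = base frame: x ahead of the robot, y to its left, z up, the work surface at z = 0. Lengths are in m, angles in degrees, forces in N, time in s.
With the tool pointing down it reaches from about 0.4 to 0.825 m from the base axis. Payload 7 kg.
Tool frame: the origin (TCP) lies midway between the tips of the shut fingers; the grasp point (between the pads) lies 19 mm behind it (r.hold_point_z is the distance from the TCP to the grasp point, in m); x points along the fingers, y is the direction in which the jaws open and shut, and the axes are right-handed (so a half turn about x gives the same grasp; the last joint's range is limited). The gripper opens to 88 mm and grips with 3 to 60 N. Pads are 19 mm wide; open, the fingers measure 130 mm over their backs; the gripper's body (78 mm by 193 mm) begins 47 mm behind the grasp point.
Start: joints at [81.194, 20.546, 0.682, 0, -70.136, -16.507], TCP at [0.289, 0.61, 0.227] pointing down, gripper open.
Joint ranges: [-176.03, 176.03], [-82.01, 121.73], [-58.28, 71.71], [-173.87, 95.51], [-174.79, -0.11], [-173.66, 173.66]. Speed limits (degrees/s): [136.94, 136.94, 172.46, 180, 180, 180].

### API

Orientations are given as [roll, pitch, yaw] about the fixed x, y, z axes, in that order (R = Rz(yaw) Ry(pitch) Rx(roll)).
In Python, from plant import r, viewer, order gives the robot as it stands. The module is installed in compiled form; this text tells all that it offers.
- The arm moves only by the shell command python3 -m creep 'ROWS' [FORCE]. ROWS is JSON, a list of rows, each an object of numbers: "ax", "ay", "az": the turn, a rotation vector about the tool's x, y, z in degrees; "tx", "ty", "tz": the shift along the tool's x, y, z in m; "fingers": the finger opening in m, from 0 to 0.0876. A call has 1 to 5 rows; each row is the pose to reach, as a shift and turn from the pose commanded when the call began, along the tool's axes at that moment; what a row does not reach only later rows make up. A row lasts 1/10 s, in which the tool goes at most 50 mm and 8.59 degrees, less where a joint would pass 70% of its speed; a pose out of reach is approached as far as the arm can. A call with a gripper value outside its range is refused whole. The fingers move at their own pace and stop on an object; FORCE is the grip in N (left out, the last holds). Time passes only in rows, so rows that repeat a pose let the fingers close. It gives the time, the measured TCP pose, the force and the opening at its end, in the units of the state.
- r.get_state(): the state, without advancing time (a new reading comes with each control period).
- viewer.capture(name): name is "scene" or "top" or "wrist"; returns a dict with "pixels" (420x560x3 uint8, blue, green, red), "depth" (420x560 float32, m along the optical axis (not along the pixel's ray), 0 where there is no reading), "fx", "fy", "cx", "cy" (pixels), "rvec" (rotation vector, rad) and "tvec" (3), from world to camera coordinates, as OpenCV has them; the wrist camera has in their place "T_tool_cam" (4x4, takes a point from camera to tool coordinates, whose origin is the TCP and whose axes are the tool frame's). Camera axes: x right, y down, z forward; pixel columns grow to the right and rows downward; lengths in m; the calibration is good to about 2 mm. A picture is of the moment at which its call begins: read the wrist's pose just before it.
- order.close_job(): hands the job in, once; it reports no verdict.
The state is a dict: "time_s": time; "joints": joint angles; "qd": joint speeds; "joint_torque": joint torques, N m; "tcp_pos": TCP position; "eef_rot": TCP orientation; "contact_force": force on the tool from outside, world axes, zero at the start; "moment": the same for the moment, N m; "gripper_width": finger opening in m.
Only numpy, scipy, OpenCV 4.12 (cv2) and the standard library are available. Lean on these libraries where they do the work, as an engineer would, in place of code of your own. Each camera call takes 0.05 s, during which the arm holds its last target.

## Working session

There is one attempt and no reset: what is moved stays moved. The work goes in short steps, Python scripts to look and compute and a shell command to move; the robot and the scene stay as the last step left them, time stands still between calls to the robot, and variables do not carry over. Pictures are saved under pics/ and viewed, and the job is handed in when it is done.

```bash
mkdir -p pics; ls; cat > h.py <<'E'
import numpy as np, cv2, pickle
from scipy.spatial.transform import Rotation as R
from plant import r, viewer, order
def cap(name, tag):
    s=r.get_state(); c=viewer.capture(name); 
    cv2.imwrite(f'pics/{tag}.png', c['pixels']); pickle.dump((s,c),open(f'pics/{tag}.pkl','wb')); return s,c
def load(tag): return pickle.load(open(f'pics/{tag}.pkl','rb'))
def tool(s): return R.from_euler('xyz',s['eef_rot'],degrees=True).as_matrix(), np.array(s['tcp_pos'])
def pts(s,c):
    d=c['depth']; v,u=np.mgrid[:d.shape[0],:d.shape[1]]
    P=np.stack([(u-c['cx'])/c['fx']*d,(v-c['cy'])/c['fy']*d,d],-1)
    if 'rvec' in c:
        Rm=cv2.Rodrigues(np.array(c['rvec']))[0]; return (P-np.array(c['tvec']).ravel())@Rm
    T=np.array(c['T_tool_cam']); Rt,t=tool(s)
    return (P@T[:3,:3].T+T[:3,3])@Rt.T+t
E
python3 - <<'E'
from h import *
s,c=cap('scene','s0'); s,c=cap('top','t0'); s,c=cap('wrist','w0')
for k,v in s.items(): print(k,np.round(v,4).tolist())
E
```

```text
pics
time_s 0.1
joints [81.1944, 20.5864, 0.6388, -0.0179, -70.1351, -16.5069]
qd [0.0593, -0.1318, 0.1233, 0.069, -0.1177, 0.0339]
joint_torque [-0.0004, -58.4165, 29.3753, 7.0155, 0.0102, -0.0]
tcp_pos [0.2884, 0.6098, 0.2257]
eef_rot [95.01, 89.9155, -110.3087]
contact_force [0.405, 0.2474, 1.1487]
moment [-0.0276, 0.0195, -0.031]
gripper_width 0.0876
```

View pics/s0.png

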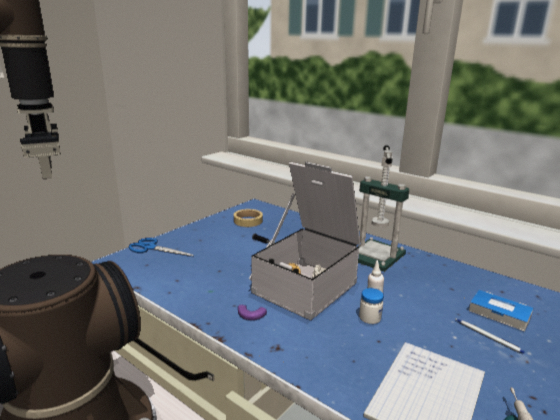

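View pics/t0.png

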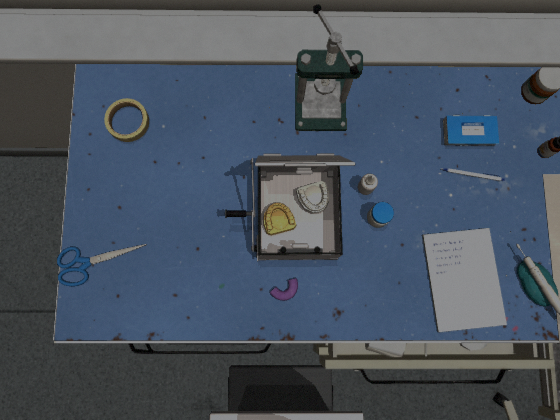

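View pics/w0.png

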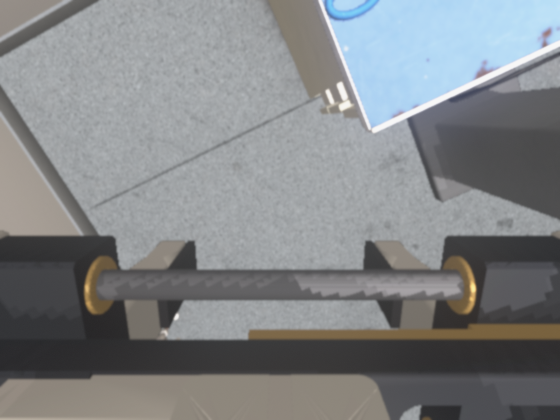

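The scene view shows the case with the lid raised, the stay at about (285,225) and the handle at (262,239). In the top view the case spans about (255–342, 155–258) with the handle at (237,213). I'll enlarge the crops to measure.

```bash
python3 - <<'E'
from h import *
s,c=load('t0')
im=c['pixels'][130:310,200:420]; cv2.imwrite('pics/t0c.png',cv2.resize(im,None,fx=3.3,fy=3.3,interpolation=cv2.INTER_CUBIC))
P=pts(s,c)
for (u,v) in [(258,256),(338,255),(256,165),(255,158),(352,160),(237,213),(228,213),(246,213),(300,250),(150,300),(379,213),(369,182),(285,294)]: print((u,v),np.round(P[v,u],4).tolist())
s,c=load('s0'); im=c['pixels'][150:330,220:420]; cv2.imwrite('pics/s0c.png',cv2.resize(im,None,fx=3.3,fy=3.3,interpolation=cv2.INTER_CUBIC))
print(c['fx'],(-cv2.Rodrigues(np.array(c['rvec']))[0].T@np.array(c['tvec']).ravel()))
P=pts(s,c)
for (u,v) in [(262,239),(256,236),(268,242),(298,170),(340,200),(330,220)]: print((u,v),np.round(P[v,u],4).tolist())
E
```

```text
(258, 256) [0.4665, 0.0585, 0.0751]
(338, 255) [0.468, -0.1041, 0.0833]
(256, 165) [0.5979, 0.0577, 0.2937]
(255, 158) [0.6944, 0.0688, 0.0058]
(352, 160) [0.6918, -0.1506, 0.0022]
(237, 213) [0.5508, 0.101, 0.1017]
(228, 213) [0.5502, 0.1189, 0.1048]
(246, 213) [0.5506, 0.0828, 0.103]
(300, 250) [0.4769, -0.0263, 0.0937]
(150, 300) [0.3794, 0.2904, 0.0021]
(379, 213) [0.5584, -0.1946, 0.0646]
(369, 182) [0.6217, -0.1729, 0.0794]
(285, 294) [0.3919, 0.002, 0.0133]
436.02264679510716 [-0.18830025 -0.54030058  0.56680413]
(262, 239) [0.5479, 0.0957, 0.0989]
(256, 236) [0.5494, 0.1168, 0.1]
(268, 242) [0.5482, 0.0766, 0.0967]
(298, 170) [0.601, 0.0321, 0.277]
(340, 200) [0.6236, -0.0721, 0.2222]
(330, 220) [0.6482, -0.0345, 0.1543]
```

View pics/t0c.png

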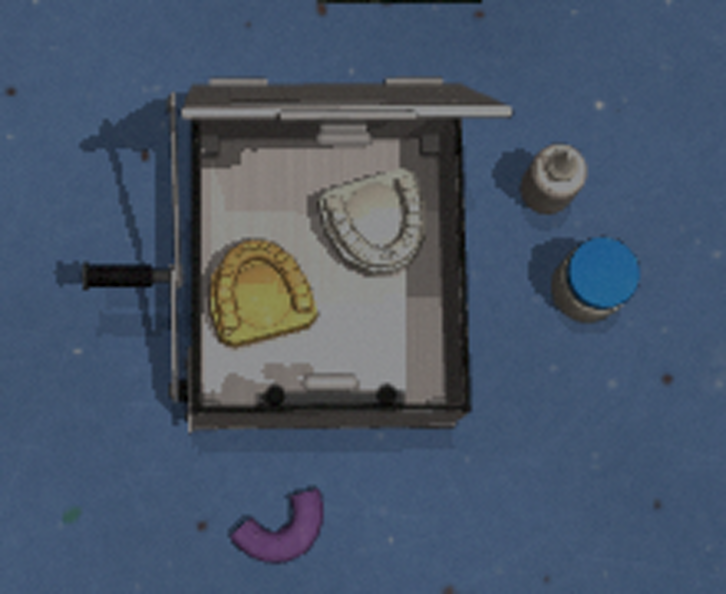

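View pics/s0c.png

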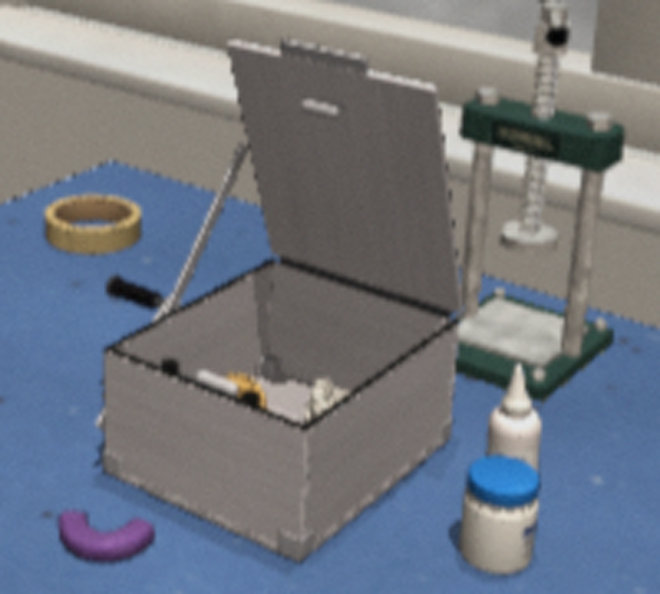

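```bash
python3 - <<'E'
from h import *
s,c=load('s0'); P=pts(s,c)
# inner lid face region in scene image
m=np.zeros(P.shape[:2],np.uint8)
cv2.fillPoly(m,[np.array([[299,170],[348,182],[352,240],[310,226]])],1)
Q=P[(m>0)&(c['depth']>0)]; 
for _ in range(3):
    mu=Q.mean(0); n=np.linalg.svd(Q-mu,full_matrices=False)[2][2]; d=(Q-mu)@n; Q=Q[abs(d)<0.004]
n=n*np.sign(n[2]); print('lid n',n,mu,len(Q),d.std(),'tilt',np.degrees(np.arccos(n[2])),'yaw',np.degrees(np.arctan2(n[1],n[0])))
# front & right walls in scene
for name,poly,in [('front',[[256,263],[308,283],[306,312],[256,287]]),('right',[[316,280],[352,253],[352,280],[316,310]])]:
    m[:]=0; cv2.fillPoly(m,[np.array(poly)],1); Q=P[(m>0)&(c['depth']>0)]
    for _ in range(3):
        mu=Q.mean(0); n=np.linalg.svd(Q-mu,full_matrices=False)[2][2]; d=(Q-mu)@n; Q=Q[abs(d)<0.004]
    print(name,n,mu,len(Q),d.std())
for tag in ('s0','t0'):
    s,c=load(tag); P=pts(s,c)
    k=(c['pixels'].max(-1)<60)&(abs(P[...,0]-.55)<.03)&(P[...,1]>.075)&(P[...,1]<.14)&(P[...,2]>.06)&(P[...,2]<.12)
    Q=P[k]; print(tag,'handle n',k.sum(),Q.min(0),Q.max(0),Q.mean(0), np.polyfit(Q[:,1],Q[:,0],1))
s,c=load('t0');P=pts(s,c)
k=(P[...,2]>.085)&(P[...,2]<.112)&(P[...,0]>.43)&(P[...,0]<.68)&(P[...,1]>-.13)&(P[...,1]<.069)
Q=P[k];print('rim',Q.min(0),Q.max(0),np.percentile(Q,[1,99],axis=0))
k=(P[...,2]>.12)&(P[...,0]>.55)&(P[...,0]<.9)&(abs(P[...,1])<.25)
Q=P[k];print('high',Q.min(0),Q.max(0))
k=k&(P[...,0]>.7);Q=P[k];print('press',Q.min(0),Q.max(0))
E
```

```text
lid n [0.93953673 0.00910764 0.34232702] [ 0.63100339 -0.03478167  0.19933088] 2537 0.0011911548912633715 tilt 69.98128760250219 yaw 0.5553941153502895
front [0.99995521 0.00837747 0.00440492] [ 0.46699493 -0.03311187  0.05329467] 1434 0.0011816217399417705
right [-0.00922254  0.99995584 -0.00180702] [ 0.55759639 -0.11046273  0.0557893 ] 1086 0.0007822453167160424
s0 handle n 70 [0.54224854 0.07966638 0.09381857] [0.5562593  0.12376469 0.10347674] [0.54685222 0.10146125 0.09913675] [-0.02634949  0.54952567]
t0 handle n 165 [0.54289763 0.07666374 0.09585788] [0.55762433 0.12526345 0.1096269 ] [0.55029127 0.10270865 0.10320842] [-0.00852968  0.55116734]
rim [ 0.46613343 -0.11043084  0.08525899] [0.67747395 0.06875795 0.11189795] [[ 0.46647902 -0.1093631   0.08659218]
 [ 0.67638466  0.06657625  0.1101766 ]]
high [ 0.56152192 -0.24995239  0.12032307] [0.89999329 0.24998062 0.30829795]
press [ 0.76381214 -0.24995239  0.12040774] [0.89999329 0.24998062 0.30439897]
```

```bash
cat >> h.py <<'E'
def plan(Rd,pd):
    s=r.get_state(); Rt,t=tool(s)
    print('measured shift (tool axes)',np.round(Rt.T@(np.array(pd)-t),4),'rotvec tool',np.round(np.degrees(R.from_matrix(Rt.T@Rd).as_rotvec()),2))
def mk(x,y):
    x=np.array(x,float);x/=np.linalg.norm(x);y=np.array(y,float);y-=x*(x@y);y/=np.linalg.norm(y);return np.stack([x,y,np.cross(x,y)],1)
HZ=r.hold_point_z
E
python3 - <<'E'
from h import *
s=r.get_state(); Rt,t=tool(s); print(np.round(Rt,3),r.hold_point_z)
print(np.round(load('w0')[1]['T_tool_cam'],3))
a=np.radians(25); x=[0,-np.sin(a),-np.cos(a)]
for sg in (1,-1):
    Rd=mk(x,[sg,sg*.009,0]); plan(Rd,np.array([.551,.106,.096])+.019*Rd[:,0])
s,c=load('t0');P=pts(s,c)
for (u,v) in [(182/3.3+200,395/3.3+130),(330,62),(330,50),(300,60),(360,60),(300,70),(322,125),(345,128),(330,90),(334,35)]: print(u,v,np.round(P[int(v),int(u)],3))
k=(P[...,2]>.15)&(P[...,0]>.7)&(P[...,0]<.9)&(abs(P[...,1])<.25);Q=P[k]
for z0 in np.arange(.15,.33,.03):
    q=Q[(Q[:,2]>=z0)&(Q[:,2]<z0+.03)]; print(z0,len(q),np.round(np.r_[q.min(0),q.max(0)],3) if len(q) else '')
s,c=load('s0');P=pts(s,c)
for (u,v) in [(362,190),(375,190),(400,195),(385,230),(365,230)]: print(u,v,np.round(P[v,u],3))
E
```

```text
[[-0.    -0.428 -0.904]
 [-0.001 -0.904  0.428]
 [-1.     0.001 -0.   ]] 0.0188
[[-0.    -0.264  0.964 -0.158]
 [ 1.     0.001  0.001  0.   ]
 [-0.001  0.964  0.264 -0.071]
 [ 0.     0.     0.     1.   ]]
measured shift (tool axes) [ 0.1476  0.3503 -0.4562] rotvec tool [-113.66  -15.95   25.02]
measured shift (tool axes) [ 0.1476  0.3503 -0.4562] rotvec tool [63.16 22.15 14.12]
255.15151515151516 249.6969696969697 [0.483 0.065 0.059]
330 62 [ 0.82  -0.079  0.225]
330 50 [ 0.82  -0.074  0.272]
300 60 [ 0.832 -0.023  0.208]
360 60 [ 0.832 -0.139  0.21 ]
300 70 [ 0.81  -0.023  0.211]
322 125 [ 0.77  -0.083  0.015]
345 128 [ 0.762 -0.134  0.018]
330 90 [ 0.811 -0.091  0.115]
334 35 [ 0.832 -0.077  0.303]
0.15 990 [ 0.858 -0.25   0.15   0.9    0.25   0.156]
0.18 689 [ 0.802 -0.144  0.182  0.854 -0.016  0.21 ]
0.21 931 [ 0.802 -0.143  0.21   0.852 -0.017  0.24 ]
0.24 61 [ 0.817 -0.089  0.241  0.83  -0.069  0.27 ]
0.27 460 [ 0.764 -0.119  0.27   0.894 -0.042  0.3  ]
0.3 141 [ 0.766 -0.117  0.3    0.892 -0.043  0.304]
0.32999999999999996 0 
362 190 [ 0.807 -0.031  0.189]
375 190 [ 0.807 -0.068  0.198]
400 195 [ 0.808 -0.137  0.2  ]
385 230 [ 0.963 -0.041  0.022]
365 230 [ 0.829 -0.041  0.067]
```

```bash
python3 -m creep '[{"tx":0.01,"ty":0.03,"tz":-0.035,"ax":7,"ay":2.5,"az":1.6},{"tx":0.02,"ty":0.06,"tz":-0.07,"ax":14,"ay":5,"az":3.2},{"tx":0.03,"ty":0.09,"tz":-0.105,"ax":21,"ay":7.4,"az":4.7},{"tx":0.03,"ty":0.12,"tz":-0.14,"ax":28,"ay":9.8,"az":6.3},{"tx":0.03,"ty":0.15,"tz":-0.175,"ax":35,"ay":12.3,"az":7.8}]' 20
cat >> h.py <<'E'
a=np.radians(25); RG=mk([0,-np.sin(a),-np.cos(a)],[-1,-.009,0]); G=np.array([.551,.106,.096])+HZ*RG[:,0]
E
python3 - <<'E'
from h import *
plan(RG,G-.1*RG[:,0])
E
```

```text
measured shift (tool axes) [ 0.0567  0.3121 -0.4381] rotvec tool [63.16 22.15 14.12]invalid input
```

```bash
python3 -m creep '[{"tx":0.01,"ty":0.03,"tz":-0.035,"ax":7,"ay":2.5,"az":1.6},{"tx":0.02,"ty":0.06,"tz":-0.07,"ax":14,"ay":5,"az":3.2},{"tx":0.03,"ty":0.09,"tz":-0.105,"ax":21,"ay":7.4,"az":4.7},{"tx":0.03,"ty":0.12,"tz":-0.14,"ax":28,"ay":9.8,"az":6.3},{"tx":0.03,"ty":0.15,"tz":-0.175,"ax":35,"ay":12.3,"az":7.8}]'
```

```text
invalid input
```

```bash
python3 -m creep '[{"ax":7,"ay":2.5,"az":1.6,"tx":0.01,"ty":0.03,"tz":-0.035,"fingers":0.087},{"ax":14,"ay":5,"az":3.2,"tx":0.02,"ty":0.06,"tz":-0.07,"fingers":0.087},{"ax":21,"ay":7.4,"az":4.7,"tx":0.03,"ty":0.09,"tz":-0.105,"fingers":0.087},{"ax":28,"ay":9.8,"az":6.3,"tx":0.03,"ty":0.12,"tz":-0.14,"fingers":0.087},{"ax":35,"ay":12.3,"az":7.8,"tx":0.03,"ty":0.15,"tz":-0.175,"fingers":0.087}]' 20
python3 - <<'E'
from h import *
plan(RG,G-.1*RG[:,0])
E
```

```text
time_s: 0.65
tcp_pos: [0.3829, 0.3978, 0.1963]
eef_rot: [165.3, 75.5, -75.5]
contact_force: [0.8, 0.0, -0.0]
gripper_width: 0.0875
measured shift (tool axes) [ 0.0987 -0.0249 -0.2913] rotvec tool [27.89  9.78  6.3 ]
```

```bash
python3 -m creep '[{"ax":7,"ay":2.5,"az":1.6,"tx":0.015,"ty":-0.004,"tz":-0.045,"fingers":0.087},{"ax":14,"ay":5,"az":3.2,"tx":0.03,"ty":-0.008,"tz":-0.09,"fingers":0.087},{"ax":21,"ay":7.4,"az":4.7,"tx":0.045,"ty":-0.012,"tz":-0.135,"fingers":0.087},{"ax":27.9,"ay":9.8,"az":6.3,"tx":0.06,"ty":-0.016,"tz":-0.18,"fingers":0.087},{"ax":27.9,"ay":9.8,"az":6.3,"tx":0.075,"ty":-0.02,"tz":-0.225,"fingers":0.087}]' 20
python3 - <<'E'
from h import *
plan(RG,G-.1*RG[:,0])
cap('wrist','w1')
E
```

```text
time_s: 1.15
tcp_pos: [0.5149, 0.2011, 0.1753]
eef_rot: [179.4, 65.0, -90.1]
contact_force: [0.7, 0.4, 0.1]
gripper_width: 0.0869
measured shift (tool axes) [ 0.0309 -0.0356 -0.053 ] rotvec tool [ 0.07 -0.03 -0.03]
```

View pics/w1.png

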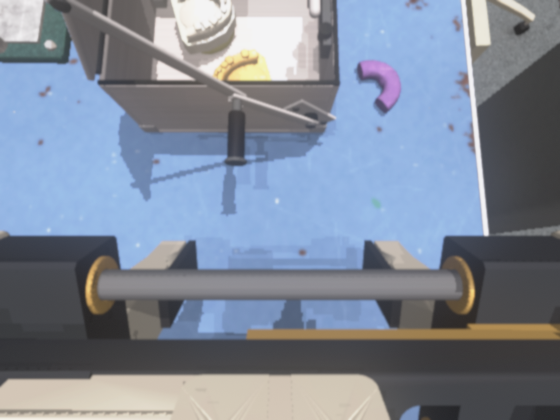

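The wrist view shows the handle bar from (237,110) to its disc at (235,160), with the foot pin near (312,120). I'll measure it from here.

```bash
python3 - <<'E'
from h import *
s,c=load('w1'); P=pts(s,c)
for (u,v) in [(237,108),(236,115),(236,125),(236,135),(236,145),(236,152),(235,158),(229,130),(242,130),(312,121),(238,98),(224,88)]: print((u,v),np.round(P[v,u],4).tolist())
im=c['pixels'][70:190,170:350]; cv2.imwrite('pics/w1c.png',cv2.resize(im,None,fx=4,fy=4,interpolation=cv2.INTER_CUBIC))
E
```

```text
(237, 108) [0.5498, 0.0816, 0.1029]
(236, 115) [0.5501, 0.0888, 0.1052]
(236, 125) [0.5501, 0.0963, 0.1033]
(236, 135) [0.5495, 0.1057, 0.1056]
(236, 145) [0.5154, 0.2034, 0.3487]
(236, 152) [0.5491, 0.1194, 0.105]
(235, 158) [0.5495, 0.1249, 0.107]
(229, 130) [0.5556, 0.1005, 0.103]
(242, 130) [0.5454, 0.0997, 0.1014]
(312, 121) [0.4845, 0.071, 0.0563]
(238, 98) [0.5494, 0.0724, 0.1019]
(224, 88) [0.5593, 0.0693, 0.1117]
```

View pics/w1c.png

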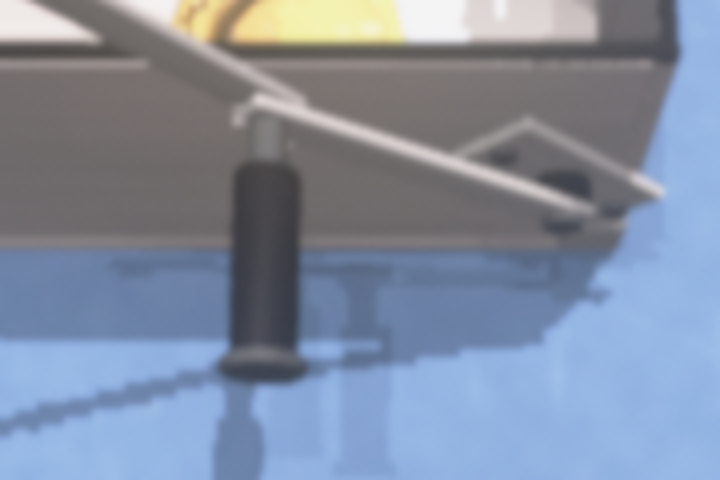

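```bash
python3 -m creep '[{"ax":0,"ay":0,"az":0,"tx":0.015,"ty":-0.018,"tz":-0.027,"fingers":0.087},{"ax":0,"ay":0,"az":0,"tx":0.031,"ty":-0.036,"tz":-0.054,"fingers":0.087},{"ax":0,"ay":0,"az":0,"tx":0.07,"ty":-0.036,"tz":-0.054,"fingers":0.087},{"ax":0,"ay":0,"az":0,"tx":0.1,"ty":-0.036,"tz":-0.054,"fingers":0.087},{"ax":0,"ay":0,"az":0,"tx":0.11,"ty":-0.036,"tz":-0.054,"fingers":0.087}]' 20
python3 - <<'E'
from h import *
plan(RG,np.array([.5502,.104,.097])+HZ*RG[:,0])
cap('wrist','w2')
E
```

```text
time_s: 1.7
tcp_pos: [0.549, 0.1049, 0.0969]
eef_rot: [178.9, 65.0, -90.4]
contact_force: [-0.6, 0.2, 0.2]
gripper_width: 0.0872
measured shift (tool axes) [ 0.0191 -0.0013 -0.0009] rotvec tool [ 0.23 -0.02 -0.19]
```

View pics/w2.png

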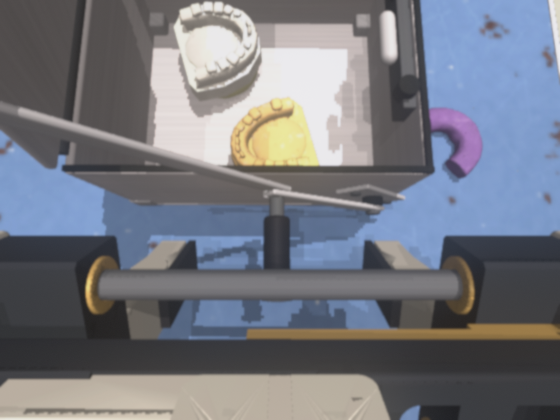

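The handle sits centred between the fingers at (277,250), so I'll lower the tool and close.

```bash
python3 -m creep '[{"ax":0,"ay":0,"az":0,"tx":0.009,"ty":-0.001,"tz":-0.001,"fingers":0.087},{"ax":0,"ay":0,"az":0,"tx":0.019,"ty":-0.001,"tz":-0.001,"fingers":0.06},{"ax":0,"ay":0,"az":0,"tx":0.019,"ty":-0.001,"tz":-0.001,"fingers":0.03},{"ax":0,"ay":0,"az":0,"tx":0.019,"ty":-0.001,"tz":-0.001,"fingers":0.02},{"ax":0,"ay":0,"az":0,"tx":0.019,"ty":-0.001,"tz":-0.001,"fingers":0.01}]' 15
python3 -m creep '[{"ax":0,"ay":0,"az":0,"tx":0,"ty":0,"tz":0,"fingers":0.005},{"ax":0,"ay":0,"az":0,"tx":0,"ty":0,"tz":0,"fingers":0.005},{"ax":0,"ay":0,"az":0,"tx":0,"ty":0,"tz":0,"fingers":0.005},{"ax":0,"ay":0,"az":0,"tx":0,"ty":0,"tz":0,"fingers":0.005}]' 15
```

```text
time_s: 2.25
tcp_pos: [0.5521, 0.0991, 0.083]
eef_rot: [179.5, 65.2, -89.7]
contact_force: [-0.4, 0.8, -0.2]
gripper_width: 0.0603
time_s: 2.65
tcp_pos: [0.5518, 0.0986, 0.0825]
eef_rot: [179.4, 65.1, -89.8]
contact_force: [-0.0, -0.7, -0.1]
gripper_width: 0.0283
```

```bash
python3 -m creep '[{"ax":0,"ay":0,"az":0,"tx":0,"ty":0,"tz":0,"fingers":0.005},{"ax":0,"ay":0,"az":0,"tx":0,"ty":0,"tz":0,"fingers":0.005},{"ax":0,"ay":0,"az":0,"tx":0,"ty":0,"tz":0,"fingers":0.005},{"ax":0,"ay":0,"az":0,"tx":0,"ty":0,"tz":0,"fingers":0.005}]' 15
python3 - <<'E'
from h import *
cap('wrist','w3'); Rt,t=tool(r.get_state())
# shifts for arc, tool axes (RG)
f=np.array([-.065,0,-.0466])
for b in (35.65,40,45,50,54.35,57,60):
    d=80e-3*np.array([np.cos(np.radians(b)),0,np.sin(np.radians(b))])-80e-3*np.array([np.cos(np.radians(35.65)),0,np.sin(np.radians(35.65))])
    print(b,np.round(d,4),np.round(Rt.T@d,4))
E
```

```text
time_s: 3.05
tcp_pos: [0.5511, 0.0983, 0.0824]
eef_rot: [179.3, 65.1, -90.0]
contact_force: [-4.1, 2.0, 2.9]
gripper_width: 0.0137
35.65 [0. 0. 0.] [0. 0. 0.]
40 [-0.0037  0.      0.0048] [-0.0044  0.0037 -0.002 ]
45 [-0.0084  0.      0.0099] [-0.009   0.0085 -0.0041]
50 [-0.0136  0.      0.0147] [-0.0133  0.0137 -0.006 ]
54.35 [-0.0184  0.      0.0184] [-0.0167  0.0185 -0.0075]
57 [-0.0214  0.      0.0205] [-0.0186  0.0215 -0.0083]
60 [-0.025   0.      0.0227] [-0.0206  0.0251 -0.0092]
```

View pics/w3.png

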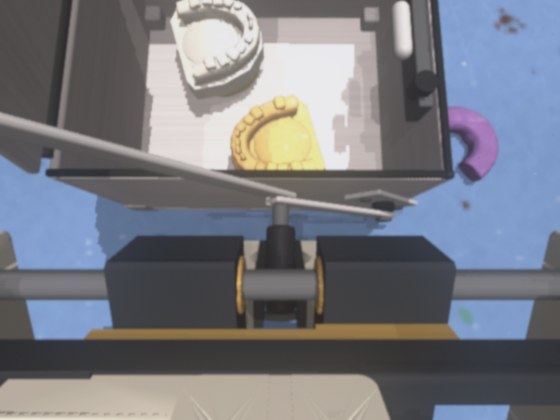

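The fingers hold the handle at 13.7 mm. I'll lift along the arc, watching the force.

```bash
python3 -m creep '[{"ax":0,"ay":0,"az":0,"tx":-0.0022,"ty":0.0018,"tz":-0.001,"fingers":0.005},{"ax":0,"ay":0,"az":0,"tx":-0.0044,"ty":0.0037,"tz":-0.002,"fingers":0.005},{"ax":0,"ay":0,"az":0,"tx":-0.0044,"ty":0.0037,"tz":-0.002,"fingers":0.005}]' 15
python3 -m creep '[{"ax":0,"ay":0,"az":0,"tx":-0.0023,"ty":0.0024,"tz":-0.001,"fingers":0.005},{"ax":0,"ay":0,"az":0,"tx":-0.0046,"ty":0.0048,"tz":-0.0021,"fingers":0.005},{"ax":0,"ay":0,"az":0,"tx":-0.0046,"ty":0.0048,"tz":-0.0021,"fingers":0.005}]' 15
```

```text
time_s: 3.4
tcp_pos: [0.5474, 0.0983, 0.087]
eef_rot: [179.3, 65.1, -90.0]
contact_force: [-3.3, 1.6, -5.8]
gripper_width: 0.0131
time_s: 3.7
tcp_pos: [0.5429, 0.0983, 0.0927]
eef_rot: [179.4, 65.1, -89.9]
contact_force: [-4.5, 0.6, -5.4]
gripper_width: 0.0132
```

```bash
python3 -m creep '[{"ax":0,"ay":0,"az":0,"tx":-0.0021,"ty":0.0026,"tz":-0.001,"fingers":0.005},{"ax":0,"ay":0,"az":0,"tx":-0.0043,"ty":0.0052,"tz":-0.0019,"fingers":0.005},{"ax":0,"ay":0,"az":0,"tx":-0.0043,"ty":0.0052,"tz":-0.0019,"fingers":0.005}]' 15
python3 -m creep '[{"ax":0,"ay":0,"az":0,"tx":-0.0017,"ty":0.0024,"tz":-0.0008,"fingers":0.005},{"ax":0,"ay":0,"az":0,"tx":-0.0034,"ty":0.0048,"tz":-0.0015,"fingers":0.005},{"ax":0,"ay":0,"az":0,"tx":-0.0034,"ty":0.0048,"tz":-0.0015,"fingers":0.005}]' 15
```

```text
time_s: 4.0
tcp_pos: [0.5383, 0.0984, 0.0979]
eef_rot: [179.5, 65.1, -89.7]
contact_force: [-0.3, -1.0, -1.3]
gripper_width: 0.0134
time_s: 4.3
tcp_pos: [0.534, 0.0985, 0.1018]
eef_rot: [179.6, 65.1, -89.6]
contact_force: [4.2, -3.4, 0.8]
gripper_width: 0.0133
```

```bash
python3 -m creep '[{"ax":0,"ay":0,"az":0,"tx":-0.0007,"ty":0.001,"tz":-0.0003,"fingers":0.005},{"ax":0,"ay":0,"az":0,"tx":-0.0013,"ty":0.002,"tz":-0.0006,"fingers":0.005},{"ax":0,"ay":0,"az":0,"tx":-0.0013,"ty":0.002,"tz":-0.0006,"fingers":0.005}]' 15
python3 - <<'E'
from h import *
cap('wrist','w4'); cap('scene','s4')
E
python3 -m creep '[{"ax":0,"ay":0,"az":0,"tx":0,"ty":0,"tz":0,"fingers":0.03},{"ax":0,"ay":0,"az":0,"tx":0,"ty":0,"tz":0,"fingers":0.05},{"ax":0,"ay":0,"az":0,"tx":0,"ty":0,"tz":0,"fingers":0.06}]' 15
python3 - <<'E'
from h import *
cap('wrist','w5')
E
```

```text
time_s: 4.6
tcp_pos: [0.5321, 0.0985, 0.1031]
eef_rot: [179.6, 65.1, -89.7]
contact_force: [3.6, -4.2, 1.0]
gripper_width: 0.0136
time_s: 5.0
tcp_pos: [0.5312, 0.0986, 0.1022]
eef_rot: [179.4, 65.1, -89.9]
contact_force: [-0.5, 0.1, 0.2]
gripper_width: 0.0323
```

View pics/w5.png

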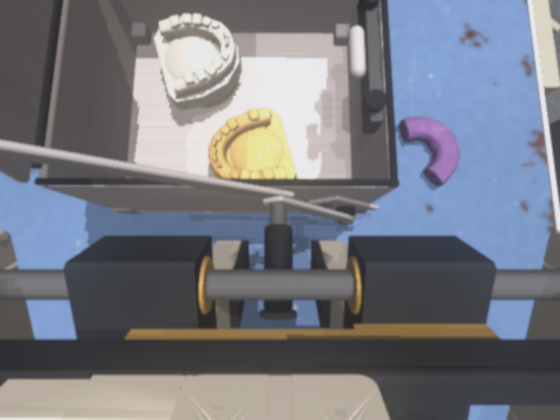

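The handle at (278,270) stays centred with the fingers opened. I'll open them further, back off along the tool and check that it stays up.

```bash
python3 -m creep '[{"ax":0,"ay":0,"az":0,"tx":0,"ty":0,"tz":0,"fingers":0.08},{"ax":0,"ay":0,"az":0,"tx":-0.02,"ty":0,"tz":0,"fingers":0.08},{"ax":0,"ay":0,"az":0,"tx":-0.05,"ty":0,"tz":0,"fingers":0.08},{"ax":0,"ay":0,"az":0,"tx":-0.09,"ty":0,"tz":0,"fingers":0.08},{"ax":0,"ay":0,"az":0,"tx":-0.13,"ty":0,"tz":0,"fingers":0.08}]' 15
python3 - <<'E'
from h import *
s,c=cap('wrist','w6'); 
s,c=cap('scene','s6'); P=pts(s,c)
k=(c['pixels'].max(-1)<60)&(abs(P[...,0]-.54)<.04)&(P[...,1]>.078)&(P[...,1]<.14)&(P[...,2]>.06)&(P[...,2]<.15)
Q=P[k]; print(k.sum(),Q.mean(0),Q.min(0),Q.max(0))
im=c['pixels'][150:330,220:420]; cv2.imwrite('pics/s6c.png',cv2.resize(im,None,fx=3.3,fy=3.3,interpolation=cv2.INTER_CUBIC))
E
```

```text
time_s: 5.55
tcp_pos: [0.5308, 0.1534, 0.2213]
eef_rot: [179.3, 65.1, -90.0]
contact_force: [0.6, 0.6, 0.8]
gripper_width: 0.0756
71 [0.52838119 0.10209543 0.11741434] [0.52224119 0.08059004 0.11186256] [0.53582642 0.12380183 0.12222824]
```

View pics/s6c.png

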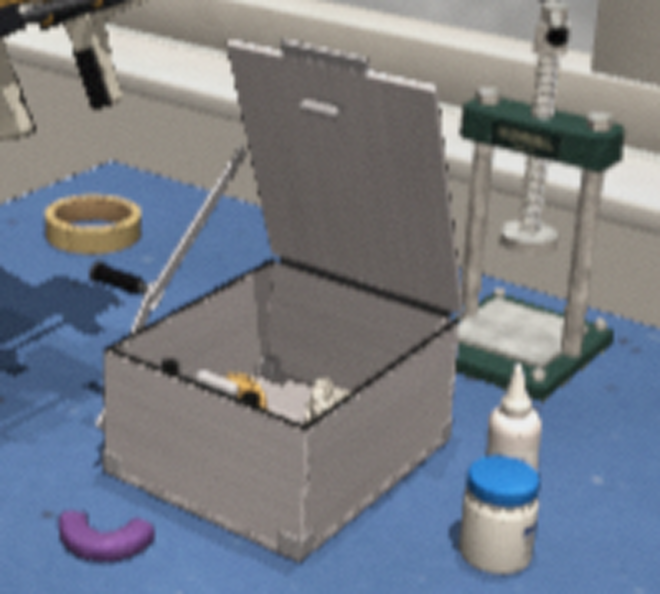

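View pics/w6.png

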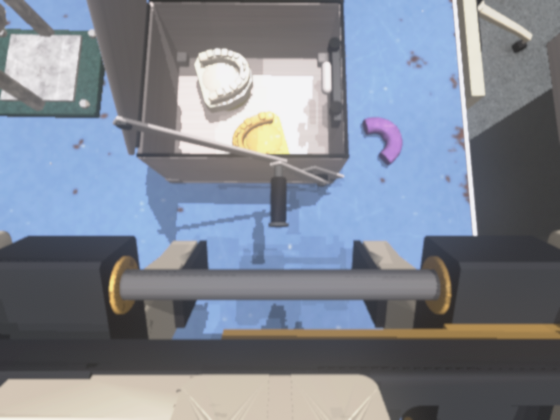

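The knee stays up: the handle is about 18 mm up and 18 mm to the front of where it was locked. Next I'll move over and behind the lid.

```bash
cat >> h.py <<'E'
tl=np.radians(20); RL=mk([-np.sin(tl),0,-np.cos(tl)],[0,1,0]) 
H=np.array([.667,-.025,.103])
def C(th,rad=.16,off=.0068):
    b=np.radians(70-th); return H+rad*np.array([-np.cos(b),0,np.sin(b)])+off*np.array([np.sin(b),0,np.cos(b)])
E
python3 - <<'E'
from h import *
print(C(0),C(70))
for p in ([.56,.12,.37],[.66,-.025,.38]): plan(RL,p)
print(r.get_state()['joints'])
E
```

```text
[ 0.61866669 -0.025       0.25567656] [ 0.507  -0.025   0.1098]
measured shift (tool axes) [-0.1166 -0.0263 -0.0938] rotvec tool [84.   -3.46 34.56]
measured shift (tool axes) [-0.0646 -0.1242 -0.231 ] rotvec tool [84.   -3.46 34.56]
[ 47.90249478  16.39502375 -16.88614293  17.09534885 -75.77770671
 -54.14446426]
```

```bash
python3 -m creep '[{"ax":7.6,"ay":-0.3,"az":3.1,"tx":-0.035,"ty":-0.008,"tz":-0.028,"fingers":0.04},{"ax":15.2,"ay":-0.6,"az":6.2,"tx":-0.07,"ty":-0.016,"tz":-0.056,"fingers":0.02},{"ax":22.8,"ay":-0.9,"az":9.4,"tx":-0.105,"ty":-0.024,"tz":-0.085,"fingers":0.0},{"ax":30.5,"ay":-1.2,"az":12.5,"tx":-0.105,"ty":-0.03,"tz":-0.1,"fingers":0.0},{"ax":38.2,"ay":-1.6,"az":15.7,"tx":-0.1,"ty":-0.045,"tz":-0.12,"fingers":0.0}]' 10
python3 - <<'E'
from h import *
plan(RL,[.66,-.025,.38]); print(r.get_state()['joints'])
E
```

```text
time_s: 6.15
tcp_pos: [0.5779, 0.0874, 0.3627]
eef_rot: [-177.5, 67.2, -128.5]
contact_force: [0.8, -0.3, -1.3]
gripper_width: 0.0453
measured shift (tool axes) [-0.0017 -0.1359 -0.0347] rotvec tool [45.43 -2.17 18.77]
[  32.58148198   20.53563501   11.19810507    7.36909238 -102.22962994
  -73.44260895]
```

```bash
python3 -m creep '[{"ax":7.6,"ay":-0.4,"az":3.1,"tx":0,"ty":-0.027,"tz":-0.007,"fingers":0.0},{"ax":15.2,"ay":-0.7,"az":6.2,"tx":0,"ty":-0.054,"tz":-0.014,"fingers":0.0},{"ax":22.8,"ay":-1.1,"az":9.4,"tx":0,"ty":-0.081,"tz":-0.021,"fingers":0.0},{"ax":30.4,"ay":-1.4,"az":12.5,"tx":0,"ty":-0.108,"tz":-0.028,"fingers":0.0},{"ax":38,"ay":-1.8,"az":15.7,"tx":-0.001,"ty":-0.136,"tz":-0.035,"fingers":0.0}]' 10
python3 - <<'E'
from h import *
plan(RL,[.66,-.025,.38]); plan(RL,[.68,-.025,.33]); plan(RL,[.66,-.025,.264]); print(r.get_state()['joints'])
E
```

```text
time_s: 6.65
tcp_pos: [0.6605, -0.0265, 0.377]
eef_rot: [-178.9, 69.4, -171.0]
contact_force: [0.3, -0.1, -0.4]
gripper_width: 0.0056
measured shift (tool axes) [-0.0027  0.0015 -0.0013] rotvec tool [ 7.33 -0.6   3.13]
measured shift (tool axes) [ 0.0371 -0.0009  0.0348] rotvec tool [ 7.33 -0.6   3.13]
measured shift (tool axes) [0.1059 0.0023 0.0396] rotvec tool [ 7.33 -0.6   3.13]
[  13.59684729   30.47500721   32.87411709   -1.76279765 -112.96280976
  -96.10420568]
```

```bash
python3 -m creep '[{"ax":7.3,"ay":-0.6,"az":3.1,"tx":0.005,"ty":0,"tz":0.018,"fingers":0.0},{"ax":7.3,"ay":-0.6,"az":3.1,"tx":0.037,"ty":0,"tz":0.035,"fingers":0.0},{"ax":7.3,"ay":-0.6,"az":3.1,"tx":0.065,"ty":0.001,"tz":0.038,"fingers":0.0},{"ax":7.3,"ay":-0.6,"az":3.1,"tx":0.085,"ty":0.002,"tz":0.04,"fingers":0.0},{"ax":7.3,"ay":-0.6,"az":3.1,"tx":0.085,"ty":0.002,"tz":0.04,"fingers":0.0}]' 10
python3 - <<'E'
from h import *
cap('wrist','w7');cap('scene','s7'); s,c=load('s7');im=c['pixels'][100:330,220:420]; cv2.imwrite('pics/s7c.png',cv2.resize(im,None,fx=2.6,fy=2.6,interpolation=cv2.INTER_CUBIC))
plan(RL,[.66,-.025,.264]); print(r.get_state()['joints'])
E
```

```text
time_s: 7.15
tcp_pos: [0.6656, -0.0233, 0.2808]
eef_rot: [-179.9, 69.7, -179.6]
contact_force: [0.1, -0.4, 0.1]
gripper_width: 0.0007
measured shift (tool axes) [ 0.0219 -0.0015  0.0001] rotvec tool [0.32 0.06 0.18]
[  12.29405609   31.57843737   24.42398706   -4.08676967 -102.37127235
 -102.13476106]
```

View pics/s7c.png

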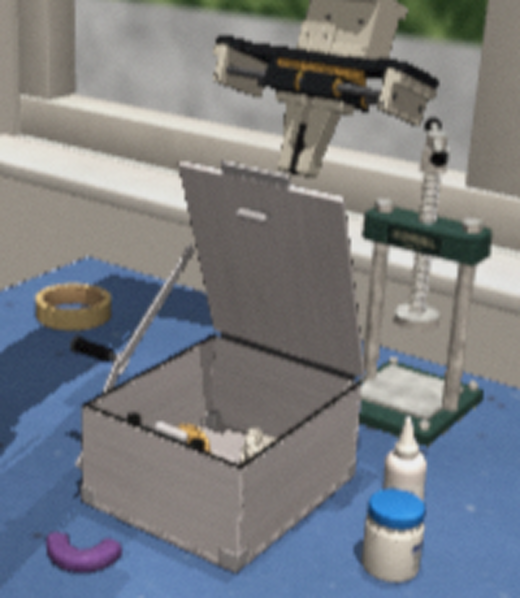

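View pics/w7.png

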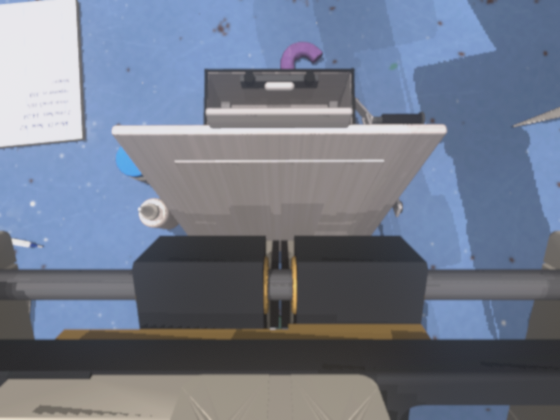

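```bash
python3 - <<'E'
from h import *
s=r.get_state();Rt,t=tool(s)
for th in (-10,-5,0,2,4,6): print(th,np.round(Rt.T@(C(th)+.011*RL[:,2]-t),4))
E
python3 -m creep '[{"ax":0,"ay":0,"az":0,"tx":0.01,"ty":-0.0015,"tz":0,"fingers":0.0},{"ax":0,"ay":0,"az":0,"tx":0.02,"ty":-0.0015,"tz":0,"fingers":0.0},{"ax":0,"ay":0,"az":0,"tx":0.026,"ty":-0.0015,"tz":-0.01,"fingers":0.0},{"ax":0,"ay":0,"az":0,"tx":0.034,"ty":-0.0015,"tz":-0.018,"fingers":0.0}]' 10
```

```text
-10 [ 0.0289 -0.0015 -0.0014]
-5 [ 0.0359 -0.0014 -0.0135]
0 [ 0.0439 -0.0013 -0.0249]
2 [ 0.0473 -0.0013 -0.0293]
4 [ 0.051  -0.0012 -0.0335]
6 [ 0.0548 -0.0012 -0.0377]
time_s: 7.65
tcp_pos: [0.6383, -0.0249, 0.258]
eef_rot: [-180.0, 70.1, -179.6]
contact_force: [0.3, -0.7, 0.3]
gripper_width: 0.0008
```

```bash
python3 -m creep '[{"ax":0,"ay":0,"az":0,"tx":0.003,"ty":0,"tz":-0.002,"fingers":0.0},{"ax":0,"ay":0,"az":0,"tx":0.006,"ty":0,"tz":-0.005,"fingers":0.0},{"ax":0,"ay":0,"az":0,"tx":0.008,"ty":0,"tz":-0.007,"fingers":0.0}]' 10
python3 -m creep '[{"ax":0,"ay":0,"az":0,"tx":0.0015,"ty":0,"tz":-0.002,"fingers":0.0},{"ax":0,"ay":0,"az":0,"tx":0.0032,"ty":0,"tz":-0.0042,"fingers":0.0}]' 10
```

```text
time_s: 7.95
tcp_pos: [0.6293, -0.0249, 0.2533]
eef_rot: [-179.9, 70.1, -179.6]
contact_force: [0.2, -0.1, 0.3]
gripper_width: 0.0005
time_s: 8.15
tcp_pos: [0.625, -0.025, 0.2518]
eef_rot: [-179.9, 70.2, -179.6]
contact_force: [2.9, -0.3, 1.4]
gripper_width: 0.0001
```

```bash
cat >> h.py <<'E'
def est(): # estimate theta from tcp via angle about hinge of corner
    s=r.get_state();Rt,t=tool(s); v=t-.008*Rt[:,2]-H; rad=np.hypot(v[0],v[2]); 
    b=np.degrees(np.arctan2(v[2],-v[0]))-np.degrees(np.arcsin(.0068/rad)); return 70-b,rad
def inc(ths,th0=None):
    s=r.get_state();Rt,t=tool(s); e,rad=est(); th0=e if th0 is None else th0; print('est',round(e,2),'rad',round(rad,4),'F',np.round(s['contact_force'],1), round(s['time_s'],2))
    for d in ths: print(d,np.round(Rt.T@(C(th0+d)-C(th0)),4))
E
python3 -c "
from h import *
inc([1,2,3,4,5])"
```

```text
est 0.56 rad 0.1595 F [ 2.9 -0.3  1.4] 8.15
1 [ 0.0017  0.     -0.0022]
2 [ 0.0035  0.     -0.0043]
3 [ 0.0053  0.0001 -0.0065]
4 [ 0.0072  0.0001 -0.0086]
5 [ 0.0091  0.0001 -0.0106]
```

```bash
python3 -m creep '[{"ax":0,"ay":0,"az":0,"tx":0.0017,"ty":0,"tz":-0.0022,"fingers":0.0},{"ax":0,"ay":0,"az":0,"tx":0.0035,"ty":0,"tz":-0.0043,"fingers":0.0},{"ax":0,"ay":0,"az":0,"tx":0.0053,"ty":0,"tz":-0.0065,"fingers":0.0}]' 10
python3 -c "
from h import *
inc([1,2,3,4,5,6,8,10])"
```

```text
time_s: 8.45
tcp_pos: [0.6166, -0.0251, 0.249]
eef_rot: [-179.9, 70.1, -179.6]
contact_force: [3.3, 0.0, 0.4]
gripper_width: 0.0004
est 3.71 rad 0.1596 F [3.3 0.  0.4] 8.45
1 [ 0.0019  0.     -0.0021]
2 [ 0.0038  0.     -0.0041]
3 [ 0.0057  0.     -0.0062]
4 [ 0.0076  0.0001 -0.0082]
5 [ 0.0096  0.0001 -0.0101]
6 [ 0.0117  0.0001 -0.012 ]
8 [ 0.0158  0.0001 -0.0158]
10 [ 0.0201  0.0002 -0.0193]
```

Light force (about 3 N), so the stay is folding freely.

```bash
python3 -m creep '[{"ax":0,"ay":0,"az":0,"tx":0.0019,"ty":0,"tz":-0.0021,"fingers":0.0},{"ax":0,"ay":0,"az":0,"tx":0.0038,"ty":0,"tz":-0.0041,"fingers":0.0},{"ax":0,"ay":0,"az":0,"tx":0.0057,"ty":0,"tz":-0.0062,"fingers":0.0},{"ax":0,"ay":0,"az":0,"tx":0.0076,"ty":0,"tz":-0.0082,"fingers":0.0},{"ax":0,"ay":0,"az":0,"tx":0.0096,"ty":0,"tz":-0.0101,"fingers":0.0}]' 10
python3 -c "
from h import *
inc([1,2,3,4,5,6,8,10])
cap('scene','s8');s,c=load('s8');im=c['pixels'][100:330,220:420]; cv2.imwrite('pics/s8c.png',cv2.resize(im,None,fx=2.6,fy=2.6,interpolation=cv2.INTER_CUBIC))"
```

```text
time_s: 8.95
tcp_pos: [0.6034, -0.0252, 0.2432]
eef_rot: [-179.9, 70.1, -179.6]
contact_force: [3.2, 0.0, -0.4]
gripper_width: 0.0003
est 8.88 rad 0.1597 F [ 3.2  0.  -0.4] 8.95
1 [ 0.002   0.     -0.0019]
2 [ 0.0041  0.     -0.0038]
3 [ 0.0062  0.     -0.0056]
4 [ 0.0084  0.0001 -0.0074]
5 [ 0.0105  0.0001 -0.0092]
6 [ 0.0127  0.0001 -0.0109]
8 [ 0.0172  0.0001 -0.0142]
10 [ 0.0218  0.0002 -0.0174]
```

View pics/s8c.png

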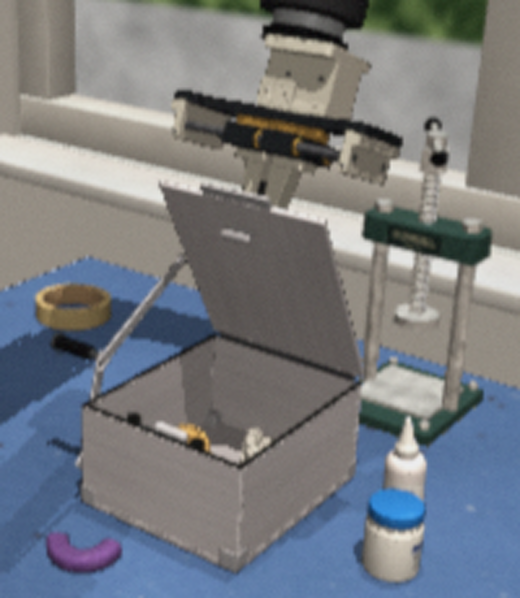

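The lid is coming down and the knee, at crop (95,360), is folding up. I'll continue, 1.6° per row.

```bash
python3 -m creep '[{"ax":0,"ay":0,"az":0,"tx":0.0041,"ty":0,"tz":-0.0038,"fingers":0.0},{"ax":0,"ay":0,"az":0,"tx":0.0084,"ty":0,"tz":-0.0074,"fingers":0.0},{"ax":0,"ay":0,"az":0,"tx":0.0127,"ty":0,"tz":-0.0109,"fingers":0.0},{"ax":0,"ay":0,"az":0,"tx":0.0172,"ty":0,"tz":-0.0142,"fingers":0.0},{"ax":0,"ay":0,"az":0,"tx":0.0218,"ty":0,"tz":-0.0174,"fingers":0.0}]' 10
python3 -c "
from h import *
inc([2,4,6,8,10])"
```

```text
time_s: 9.5
tcp_pos: [0.5794, -0.0253, 0.2286]
eef_rot: [-179.9, 70.1, -179.6]
contact_force: [3.0, -0.0, 1.2]
gripper_width: 0.0002
est 18.99 rad 0.1598 F [ 3.  -0.   1.2] 9.5
2 [ 0.0047  0.     -0.003 ]
4 [ 0.0095  0.0001 -0.0058]
6 [ 0.0144  0.0001 -0.0085]
8 [ 0.0194  0.0001 -0.011 ]
10 [ 0.0245  0.0001 -0.0133]
```

```bash
python3 -m creep '[{"ax":0,"ay":0,"az":0,"tx":0.0047,"ty":0,"tz":-0.003,"fingers":0.0},{"ax":0,"ay":0,"az":0,"tx":0.0095,"ty":0,"tz":-0.0058,"fingers":0.0},{"ax":0,"ay":0,"az":0,"tx":0.0144,"ty":0,"tz":-0.0085,"fingers":0.0},{"ax":0,"ay":0,"az":0,"tx":0.0194,"ty":0,"tz":-0.011,"fingers":0.0},{"ax":0,"ay":0,"az":0,"tx":0.0245,"ty":0,"tz":-0.0133,"fingers":0.0}]' 10
python3 -c "
from h import *
inc([2,4,6,8,10])"
```

```text
time_s: 10.0
tcp_pos: [0.5586, -0.0255, 0.2101]
eef_rot: [-179.9, 70.1, -179.6]
contact_force: [2.6, 0.2, 0.7]
gripper_width: 0.0006
est 28.98 rad 0.1597 F [2.6 0.2 0.7] 10.0
2 [ 0.0052  0.     -0.0021]
4 [ 0.0104  0.     -0.0041]
6 [ 0.0157  0.0001 -0.0059]
8 [ 0.0211  0.0001 -0.0075]
10 [ 0.0265  0.0001 -0.0089]
```

```bash
python3 -m creep '[{"ax":0,"ay":0,"az":0,"tx":0.0052,"ty":0,"tz":-0.0021,"fingers":0.0},{"ax":0,"ay":0,"az":0,"tx":0.0104,"ty":0,"tz":-0.0041,"fingers":0.0},{"ax":0,"ay":0,"az":0,"tx":0.0157,"ty":0,"tz":-0.0059,"fingers":0.0},{"ax":0,"ay":0,"az":0,"tx":0.0211,"ty":0,"tz":-0.0075,"fingers":0.0},{"ax":0,"ay":0,"az":0,"tx":0.0265,"ty":0,"tz":-0.0089,"fingers":0.0}]' 10
python3 -c "
from h import *
inc([2,4,6,8,10])
cap('scene','s9');s,c=load('s9');im=c['pixels'][100:330,220:420]; cv2.imwrite('pics/s9c.png',cv2.resize(im,None,fx=2.6,fy=2.6,interpolation=cv2.INTER_CUBIC))"
```

```text
time_s: 10.5
tcp_pos: [0.5413, -0.0256, 0.1881]
eef_rot: [-179.9, 70.1, -179.6]
contact_force: [2.0, 0.8, 1.9]
gripper_width: 0.0005
est 39.04 rad 0.1596 F [2.  0.8 1.9] 10.5
2 [ 0.0055  0.     -0.0012]
4 [ 0.011   0.     -0.0022]
6 [ 0.0165  0.0001 -0.003 ]
8 [ 0.022   0.0001 -0.0037]
10 [ 0.0276  0.0001 -0.0041]
```

View pics/s9c.png

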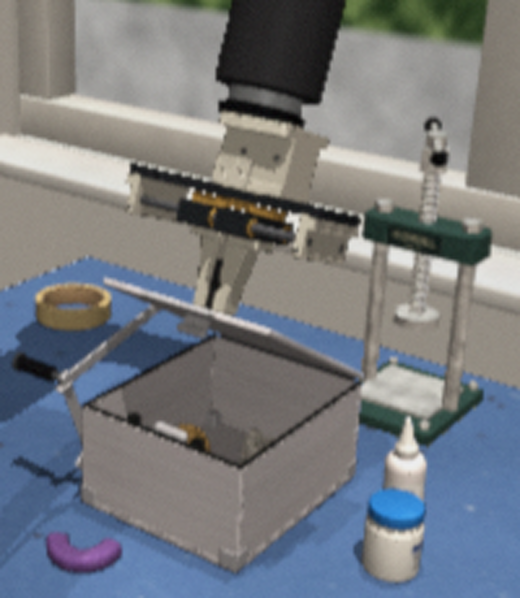

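```bash
python3 -m creep '[{"ax":0,"ay":0,"az":0,"tx":0.0055,"ty":0,"tz":-0.0012,"fingers":0.0},{"ax":0,"ay":0,"az":0,"tx":0.011,"ty":0,"tz":-0.0022,"fingers":0.0},{"ax":0,"ay":0,"az":0,"tx":0.0165,"ty":0,"tz":-0.003,"fingers":0.0},{"ax":0,"ay":0,"az":0,"tx":0.022,"ty":0,"tz":-0.0037,"fingers":0.0},{"ax":0,"ay":0,"az":0,"tx":0.0276,"ty":0,"tz":-0.0041,"fingers":0.0}]' 10
python3 -c "
from h import *
inc([2,4,6,8,10,12])"
```

```text
time_s: 11.05
tcp_pos: [0.528, -0.0257, 0.1635]
eef_rot: [-179.9, 70.1, -179.6]
contact_force: [-0.5, 0.2, 0.5]
gripper_width: 0.0005
est 49.1 rad 0.1596 F [-0.5  0.2  0.5] 11.05
2 [ 0.0056  0.     -0.0002]
4 [ 0.0112  0.     -0.0003]
6 [ 0.0168  0.     -0.0001]
8 [0.0223 0.0001 0.0002]
10 [0.0279 0.0001 0.0008]
12 [0.0334 0.0001 0.0015]
```

```bash
python3 -m creep '[{"ax":0,"ay":0,"az":0,"tx":0.0028,"ty":0,"tz":-0.0001,"fingers":0.0},{"ax":0,"ay":0,"az":0,"tx":0.0056,"ty":0,"tz":-0.0002,"fingers":0.0},{"ax":0,"ay":0,"az":0,"tx":0.0084,"ty":0,"tz":-0.0003,"fingers":0.0}]' 10
python3 -c "
from h import *
inc([2,4,6,8,10,12])
cap('scene','s10');s,c=load('s10');im=c['pixels'][100:330,220:420]; cv2.imwrite('pics/s10c.png',cv2.resize(im,None,fx=2.6,fy=2.6,interpolation=cv2.INTER_CUBIC))"
```

```text
time_s: 11.35
tcp_pos: [0.5252, -0.0257, 0.156]
eef_rot: [-179.9, 70.1, -179.6]
contact_force: [-1.5, 0.0, 2.1]
gripper_width: 0.0006
est 51.98 rad 0.1594 F [-1.5  0.   2.1] 11.35
2 [0.0056 0.     0.    ]
4 [0.0112 0.     0.0003]
6 [0.0167 0.     0.0007]
8 [0.0223 0.     0.0014]
10 [0.0278 0.0001 0.0022]
12 [0.0333 0.0001 0.0032]
```

View pics/s10c.png

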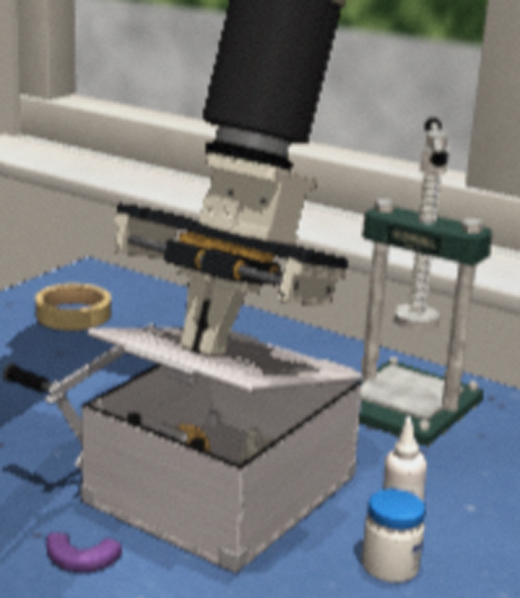

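The lid is at about 52° with the fingertip flat on it. From here I'll turn the tool with the lid.

```bash
cat >> h.py <<'E'
def flat(ths,rho=.154,th0=52,off=.0068):
    s=r.get_state();Rt,t=tool(s); t0=C(th0,rho,off)
    print('dev now',np.round(t-t0,4),'F',np.round(s['contact_force'],1),s['time_s'])
    for th in ths:
        a=np.radians(70-th); Rd=mk([-np.sin(a),0,-np.cos(a)],[0,1,0])
        print(th,np.round(Rt.T@(C(th,rho,off)-t),4),np.round(np.degrees(R.from_matrix(Rt.T@Rd).as_rotvec()),2))
E
python3 -c "
from h import *
flat([52,54,56,58,60,62,64],.153)"
```

```text
dev now [ 0.0014 -0.0007 -0.0011] F [ 0.5 -0.6  0.2] 11.4
52 [-0.0006  0.0007 -0.0017] [ 0.32 -1.95  0.13]
54 [ 0.0048  0.0007 -0.0017] [ 0.33 -3.95  0.13]
56 [ 0.0101  0.0007 -0.0014] [ 0.33 -5.95  0.12]
58 [ 0.0154  0.0007 -0.001 ] [ 0.33 -7.95  0.11]
60 [ 0.0207  0.0007 -0.0004] [ 0.33 -9.95  0.11]
62 [0.026  0.0007 0.0003] [  0.33 -11.95   0.1 ]
64 [0.0313 0.0007 0.0013] [  0.34 -13.95   0.1 ]
```

```bash
python3 -m creep '[{"ax":0,"ay":-2,"az":0,"tx":0.002,"ty":0,"tz":-0.001,"fingers":0.0},{"ax":0,"ay":-4,"az":0,"tx":0.005,"ty":0,"tz":-0.0014,"fingers":0.0},{"ax":0,"ay":-6,"az":0,"tx":0.0103,"ty":0,"tz":-0.0014,"fingers":0.0},{"ax":0,"ay":-8,"az":0,"tx":0.0156,"ty":0,"tz":-0.001,"fingers":0.0},{"ax":0,"ay":-10,"az":0,"tx":0.0208,"ty":0,"tz":-0.0004,"fingers":0.0}]' 10
python3 -c "
from h import *
flat([60,61,62,63,64,65,66,67],.154,60)"
```

```text
time_s: 11.9
tcp_pos: [0.5185, -0.0256, 0.1369]
eef_rot: [-180.0, 80.3, -179.6]
contact_force: [0.3, 0.6, 0.8]
gripper_width: -0.0
dev now [ 0.002  -0.0006  0.0004] F [0.3 0.6 0.8] 11.9
60 [ 0.0008  0.0006 -0.0019] [0.35 0.25 0.06]
61 [ 0.0034  0.0006 -0.002 ] [ 0.35 -0.75  0.06]
62 [ 0.0061  0.0006 -0.002 ] [ 0.35 -1.75  0.06]
63 [ 0.0088  0.0006 -0.002 ] [ 0.35 -2.75  0.05]
64 [ 0.0115  0.0006 -0.002 ] [ 0.35 -3.75  0.05]
65 [ 0.0142  0.0006 -0.0019] [ 0.35 -4.75  0.05]
66 [ 0.0169  0.0006 -0.0018] [ 0.35 -5.75  0.04]
67 [ 0.0196  0.0006 -0.0016] [ 0.35 -6.75  0.04]
```

```bash
python3 -m creep '[{"ax":0,"ay":-1,"az":0,"tx":0.0034,"ty":0,"tz":-0.001,"fingers":0.0},{"ax":0,"ay":-2,"az":0,"tx":0.0061,"ty":0,"tz":-0.002,"fingers":0.0},{"ax":0,"ay":-3,"az":0,"tx":0.0088,"ty":0,"tz":-0.002,"fingers":0.0},{"ax":0,"ay":-4,"az":0,"tx":0.0115,"ty":0,"tz":-0.002,"fingers":0.0}]' 10
python3 -c "
from h import *
flat([64,65,66,67,68],.154,64)"
```

```text
time_s: 12.3
tcp_pos: [0.514, -0.0257, 0.1256]
eef_rot: [-179.8, 84.1, -179.5]
contact_force: [0.6, 0.8, 0.6]
gripper_width: 0.0005
dev now [-0.0005 -0.0007 -0.0003] F [0.6 0.8 0.6] 12.3
64 [-0.0003  0.0007  0.0005] [0.35 0.15 0.05]
65 [0.0024 0.0007 0.0004] [ 0.35 -0.85  0.05]
66 [0.005  0.0007 0.0003] [ 0.35 -1.85  0.05]
67 [0.0077 0.0007 0.0003] [ 0.35 -2.85  0.04]
68 [0.0104 0.0007 0.0004] [ 0.35 -3.85  0.04]
```

```bash
python3 -m creep '[{"ax":0,"ay":-0.5,"az":0,"tx":0.0012,"ty":0,"tz":0,"fingers":0.0},{"ax":0,"ay":-1,"az":0,"tx":0.0024,"ty":0,"tz":0,"fingers":0.0},{"ax":0,"ay":-1.5,"az":0,"tx":0.0037,"ty":0,"tz":0,"fingers":0.0}]' 10
python3 -m creep '[{"ax":0,"ay":-0.4,"az":0,"tx":0.001,"ty":0,"tz":0,"fingers":0.0},{"ax":0,"ay":-0.8,"az":0,"tx":0.002,"ty":0,"tz":0,"fingers":0.0}]' 10
python3 -c "
from h import *
flat([66,67,68],.154,66)
cap('scene','s11');s,c=load('s11');im=c['pixels'][100:330,220:420]; cv2.imwrite('pics/s11c.png',cv2.resize(im,None,fx=2.6,fy=2.6,interpolation=cv2.INTER_CUBIC))"
```

```text
time_s: 12.6
tcp_pos: [0.5133, -0.0258, 0.1219]
eef_rot: [-179.7, 85.6, -179.3]
contact_force: [-1.1, 0.1, 1.0]
gripper_width: 0.0003
time_s: 12.8
tcp_pos: [0.5132, -0.0258, 0.1199]
eef_rot: [-179.6, 86.4, -179.2]
contact_force: [-0.6, 0.3, 1.5]
gripper_width: 0.0006
dev now [-0.0007 -0.0008 -0.0006] F [-0.6  0.3  1.5] 12.8
66 [-0.0006  0.0008  0.0006] [0.35 0.38 0.05]
67 [0.002  0.0008 0.0005] [ 0.35 -0.62  0.05]
68 [0.0047 0.0008 0.0004] [ 0.35 -1.62  0.04]
```

View pics/s11c.png

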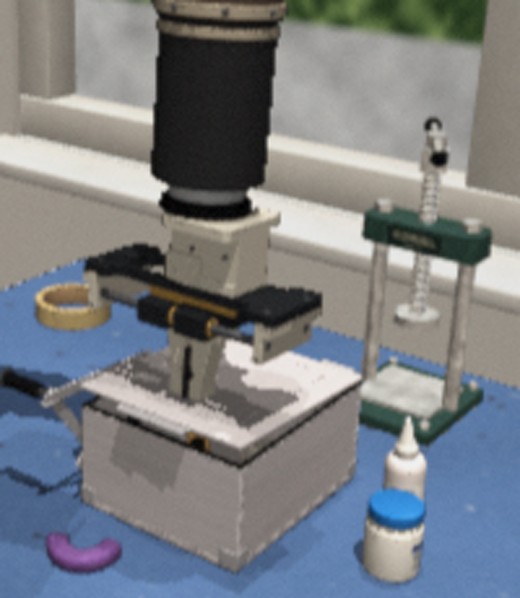

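The lid is nearly shut, with a gap at the front edge around crop (150,415). I'll take small steps and read the force after each.

```bash
for i in 1; do python3 -m creep '[{"ax":0,"ay":-0.2,"az":0,"tx":0.0005,"ty":0,"tz":0,"fingers":0.0},{"ax":0,"ay":-0.4,"az":0,"tx":0.001,"ty":0,"tz":0,"fingers":0.0}]' 10; done | grep -E "tcp|force"
python3 -m creep '[{"ax":0,"ay":-0.2,"az":0,"tx":0.0005,"ty":0,"tz":0,"fingers":0.0},{"ax":0,"ay":-0.4,"az":0,"tx":0.001,"ty":0,"tz":0,"fingers":0.0}]' 10 | grep -E "tcp|force"
python3 -m creep '[{"ax":0,"ay":-0.2,"az":0,"tx":0.0005,"ty":0,"tz":0,"fingers":0.0},{"ax":0,"ay":-0.4,"az":0,"tx":0.001,"ty":0,"tz":0,"fingers":0.0}]' 10 | grep -E "tcp|force"
```

```text
tcp_pos: [0.5133, -0.0258, 0.1195]
contact_force: [-3.0, 1.1, 9.5]
tcp_pos: [0.5132, -0.0258, 0.1191]
contact_force: [-5.1, 2.1, 13.6]
tcp_pos: [0.5132, -0.0258, 0.1183]
contact_force: [-5.1, 1.4, 12.6]
```

```bash
python3 -m creep '[{"ax":0,"ay":-0.2,"az":0,"tx":0.0004,"ty":0,"tz":0,"fingers":0.0},{"ax":0,"ay":-0.4,"az":0,"tx":0.0008,"ty":0,"tz":0,"fingers":0.0}]' 10 | grep -E "tcp|force"
python3 -m creep '[{"ax":0,"ay":-0.2,"az":0,"tx":0.0004,"ty":0,"tz":0,"fingers":0.0},{"ax":0,"ay":-0.4,"az":0,"tx":0.0008,"ty":0,"tz":0,"fingers":0.0}]' 10 | grep -E "tcp|force"

```

```text
tcp_pos: [0.5131, -0.0258, 0.1174]
contact_force: [-4.0, 0.4, 11.7]
tcp_pos: [0.513, -0.0258, 0.1165]
contact_force: [-3.5, 0.5, 10.4]
```

```bash
python3 -m creep '[{"ax":0,"ay":-0.2,"az":0,"tx":0.0004,"ty":0,"tz":0,"fingers":0.0},{"ax":0,"ay":-0.4,"az":0,"tx":0.0008,"ty":0,"tz":0,"fingers":0.0}]' 10 | grep -E "tcp|force"
python3 -m creep '[{"ax":0,"ay":-0.1,"az":0,"tx":0.0004,"ty":0,"tz":0,"fingers":0.0},{"ax":0,"ay":-0.2,"az":0,"tx":0.0008,"ty":0,"tz":0,"fingers":0.0}]' 10 | grep -E "tcp|force"

```

```text
tcp_pos: [0.5129, -0.0258, 0.1155]
contact_force: [-4.3, 1.7, 9.3]
tcp_pos: [0.5128, -0.0258, 0.1144]
contact_force: [-4.3, 1.0, 7.3]
```

```bash
python3 -m creep '[{"ax":0,"ay":-0.1,"az":0,"tx":0.0004,"ty":0,"tz":0,"fingers":0.0},{"ax":0,"ay":-0.2,"az":0,"tx":0.0008,"ty":0,"tz":0,"fingers":0.0}]' 10 | grep -E "tcp|force"
python3 -m creep '[{"ax":0,"ay":-0.1,"az":0,"tx":0.0004,"ty":0,"tz":0,"fingers":0.0},{"ax":0,"ay":-0.2,"az":0,"tx":0.0008,"ty":0,"tz":0,"fingers":0.0}]' 10 | grep -E "tcp|force"

```

```text
tcp_pos: [0.5128, -0.0258, 0.1134]
contact_force: [-3.2, 0.7, 4.9]
tcp_pos: [0.5128, -0.0258, 0.1123]
contact_force: [-0.7, -0.1, 1.9]
```

The force fell away, so the catch may have snapped. I'll look, then press on until the buffers resist.

```bash
python3 -m creep '[{"ax":0,"ay":-0.1,"az":0,"tx":0.0004,"ty":0,"tz":0,"fingers":0.0},{"ax":0,"ay":-0.2,"az":0,"tx":0.0008,"ty":0,"tz":0,"fingers":0.0}]' 10 | grep -E "tcp|force"
python3 -m creep '[{"ax":0,"ay":0,"az":0,"tx":0.0004,"ty":0,"tz":0,"fingers":0.0},{"ax":0,"ay":0,"az":0,"tx":0.0008,"ty":0,"tz":0,"fingers":0.0}]' 10 | grep -E "tcp|force"
python3 -c "
from h import *
cap('scene','s12');s,c=load('s12');im=c['pixels'][200:330,220:380]; cv2.imwrite('pics/s12c.png',cv2.resize(im,None,fx=4,fy=4,interpolation=cv2.INTER_CUBIC))"
```

```text
tcp_pos: [0.513, -0.0258, 0.1113]
contact_force: [-1.2, -0.6, 1.0]
tcp_pos: [0.5131, -0.0258, 0.1106]
contact_force: [0.0, 0.3, 1.3]
```

View pics/s12c.png

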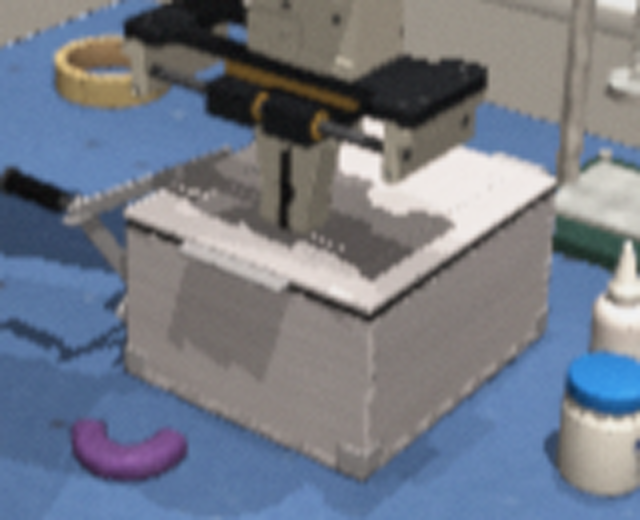

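The lid looks nearly flush: a thin gap at crop (220,265) and the lip over the front wall. I'll keep pressing in small steps.

```bash
python3 -m creep '[{"ax":0,"ay":0,"az":0,"tx":0.0003,"ty":0,"tz":0,"fingers":0.0},{"ax":0,"ay":0,"az":0,"tx":0.0006,"ty":0,"tz":0,"fingers":0.0}]' 10 | grep -E "tcp|force"
python3 -m creep '[{"ax":0,"ay":0,"az":0,"tx":0.0003,"ty":0,"tz":0,"fingers":0.0},{"ax":0,"ay":0,"az":0,"tx":0.0006,"ty":0,"tz":0,"fingers":0.0}]' 10 | grep -E "tcp|force"

```

```text
tcp_pos: [0.5132, -0.0257, 0.11]
contact_force: [0.7, -0.3, 0.5]
tcp_pos: [0.5131, -0.0257, 0.1094]
contact_force: [-0.5, 0.0, 0.7]
```

```bash
python3 -m creep '[{"ax":0,"ay":0,"az":0,"tx":0.0002,"ty":0,"tz":0,"fingers":0.0},{"ax":0,"ay":0,"az":0,"tx":0.0004,"ty":0,"tz":0,"fingers":0.0}]' 10 | grep -E "tcp|force"

```

```text
tcp_pos: [0.5131, -0.0257, 0.1093]
contact_force: [-1.2, 1.1, 5.0]
```

```bash
python3 -m creep '[{"ax":0,"ay":0,"az":0,"tx":0.0002,"ty":0,"tz":0,"fingers":0.0},{"ax":0,"ay":0,"az":0,"tx":0.0004,"ty":0,"tz":0,"fingers":0.0}]' 10 | grep -E "tcp|force"

```

```text
tcp_pos: [0.5131, -0.0257, 0.1093]
contact_force: [-2.5, 0.7, 9.0]
```

```bash
python3 -m creep '[{"ax":0,"ay":0,"az":0,"tx":0.0001,"ty":0,"tz":0,"fingers":0.0},{"ax":0,"ay":0,"az":0,"tx":0.0002,"ty":0,"tz":0,"fingers":0.0}]' 10 | grep -E "tcp|force"

```

```text
tcp_pos: [0.5131, -0.0257, 0.1093]
contact_force: [-3.8, 1.0, 9.5]
```

```bash
python3 -m creep '[{"ax":0,"ay":0,"az":0,"tx":0.0002,"ty":0,"tz":0,"fingers":0.0},{"ax":0,"ay":0,"az":0,"tx":0.0004,"ty":0,"tz":0,"fingers":0.0},{"ax":0,"ay":0,"az":0,"tx":0.0004,"ty":0,"tz":0,"fingers":0.0}]' 10 | grep -E "tcp|force"

```

```text
tcp_pos: [0.5132, -0.0257, 0.1092]
contact_force: [-4.5, 1.2, 11.6]
```

```bash
python3 -m creep '[{"ax":0,"ay":0,"az":0,"tx":0.0002,"ty":0,"tz":0,"fingers":0.0},{"ax":0,"ay":0,"az":0,"tx":0.0003,"ty":0,"tz":0,"fingers":0.0},{"ax":0,"ay":0,"az":0,"tx":0.0003,"ty":0,"tz":0,"fingers":0.0}]' 10 | grep -E "tcp|force"

```

```text
tcp_pos: [0.5132, -0.0257, 0.1092]
contact_force: [-5.5, 1.4, 14.8]
```

```bash
python3 -m creep '[{"ax":0,"ay":0,"az":0,"tx":0.0002,"ty":0,"tz":0,"fingers":0.0},{"ax":0,"ay":0,"az":0,"tx":0.0003,"ty":0,"tz":0,"fingers":0.0},{"ax":0,"ay":0,"az":0,"tx":0.0003,"ty":0,"tz":0,"fingers":0.0}]' 10 | grep -E "tcp|force"
python3 -c "
from h import *
s,c=cap('wrist','w13')"
```

```text
tcp_pos: [0.5132, -0.0257, 0.1092]
contact_force: [-7.7, 1.5, 17.9]
```

View pics/w13.png

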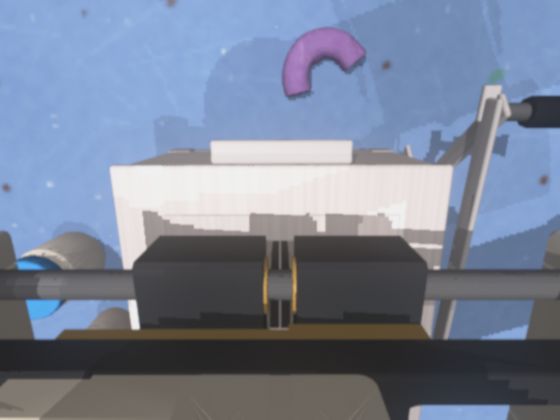

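There's a firm stop at z = 0.109, which matches shut. I'll back off and check that it stays.

```bash
python3 -m creep '[{"ax":0,"ay":0,"az":0,"tx":-0.001,"ty":0,"tz":0,"fingers":0.0},{"ax":0,"ay":0,"az":0,"tx":-0.003,"ty":0,"tz":0,"fingers":0.0},{"ax":0,"ay":0,"az":0,"tx":-0.02,"ty":0,"tz":0,"fingers":0.0},{"ax":0,"ay":0,"az":0,"tx":-0.06,"ty":0,"tz":0,"fingers":0.0},{"ax":0,"ay":0,"az":0,"tx":-0.1,"ty":0,"tz":0,"fingers":0.0}]' 10
python3 -c "
from h import *
s,c=cap('scene','s14');P=pts(s,c);im=c['pixels'][200:330,220:380]; cv2.imwrite('pics/s14c.png',cv2.resize(im,None,fx=4,fy=4,interpolation=cv2.INTER_CUBIC))
k=(P[...,0]>.475)&(P[...,0]<.64)&(P[...,1]>-.1)&(P[...,1]<.05)&(P[...,2]>.09)&(P[...,2]<.125)
Q=P[k];A=np.c_[Q[:,0]-.667,np.ones(len(Q))];f=np.linalg.lstsq(A,Q[:,2],rcond=None)[0];print('scene lid',len(Q),'deg above flat',-np.degrees(f[0]),'z hinge',f[1])
s,c=cap('top','t14');P=pts(s,c)
k=(P[...,0]>.475)&(P[...,0]<.66)&(P[...,1]>-.1)&(P[...,1]<.05)&(P[...,2]>.09)&(P[...,2]<.125)
Q=P[k];A=np.c_[Q[:,0]-.667,np.ones(len(Q))];f=np.linalg.lstsq(A,Q[:,2],rcond=None)[0];print('top lid',len(Q),-np.degrees(f[0]),f[1])
"
```

```text
time_s: 17.55
tcp_pos: [0.513, -0.0259, 0.2078]
eef_rot: [-173.7, 89.4, -173.4]
contact_force: [0.7, 0.2, -0.2]
gripper_width: 0.0004
scene lid 2104 deg above flat -0.04900706563895664 z hinge 0.10683055962278588
top lid 1243 -1.0860235739180095 0.11265738607325805
```

View pics/s14c.png

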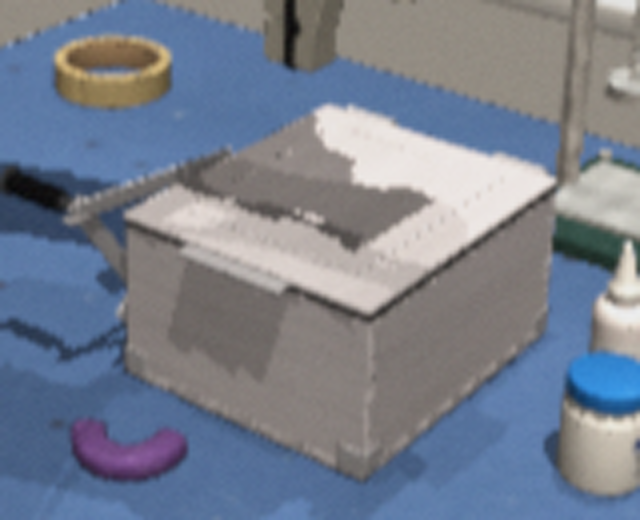

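View pics/t14.png

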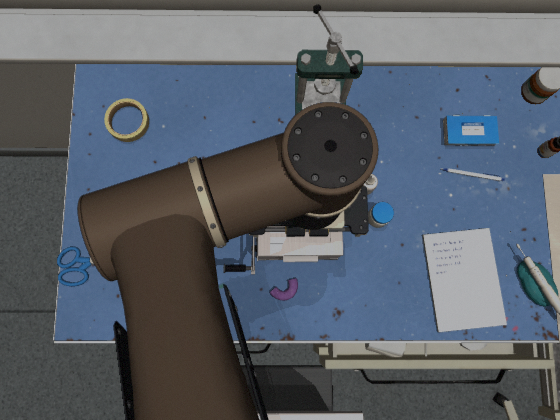

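```bash
python3 -m creep '[{"ax":0,"ay":0,"az":0,"tx":-0.03,"ty":0,"tz":0,"fingers":0.0},{"ax":0,"ay":0,"az":0,"tx":-0.03,"ty":0,"tz":0,"fingers":0.0},{"ax":0,"ay":0,"az":0,"tx":-0.03,"ty":0,"tz":0,"fingers":0.0},{"ax":0,"ay":0,"az":0,"tx":-0.03,"ty":0,"tz":0,"fingers":0.0}]' 10
python3 -c "
from h import *
s,c=cap('scene','s15');P=pts(s,c)
k=(P[...,0]>.475)&(P[...,0]<.64)&(P[...,1]>-.1)&(P[...,1]<.05)&(P[...,2]>.09)&(P[...,2]<.125)
Q=P[k];A=np.c_[Q[:,0]-.667,np.ones(len(Q))];f=np.linalg.lstsq(A,Q[:,2],rcond=None)[0];print(-np.degrees(f[0]),f[1])
s0,c0=load('s0')
for n,(a,b,u,v) in dict(key=(298,328,235,270),jar=(285,325,355,390),bottle=(258,285,365,388)).items(): print(n,np.abs(c['pixels'][a:b,u:v].astype(int)-c0['pixels'][a:b,u:v]).mean())
print(order.close_job())"
```

```text
time_s: 18.05
tcp_pos: [0.5134, -0.0258, 0.2366]
eef_rot: [-177.5, 89.5, -177.2]
contact_force: [-0.4, 0.4, -0.2]
gripper_width: 0.0004
-0.021346817151364997 0.10679856609114562
key 11.901904761904762
jar 6.866666666666666
bottle 6.475040257648954
the job is handed in; nothing more can be done
None
```

The case is shut and the job is handed in at about 18 s of robot time.

- **Stay:** I pinched the handle from above and lifted it along its arc. The wrist force stayed under about 8 N. After I let go it stayed up, about 18 mm up and 18 mm to the front of its locked place.
- **Lid:** I pushed it down from behind with closed fingertips at 2–4 N. The catch resisted up to about 14 N, then the force fell to 1–2 N. I pressed on to a firm stop, peaking at 18 N vertical (about 20 N in total).
- **Last checks:** With the tool clear and reading zero force, the scene camera showed the lid flat within 0.1°. The silicone key, jar and bottle stand where they were in the pictures, with only shading changes.

Three checks were less clear:
- **Stiff stop:** It gave only about 0.1 mm for 13 N, stiffer than the 10 N per mm given for the buffers.
- **Top camera:** With most of its view blocked by the arm, it put the lid about 1° past flat, disagreeing with the scene camera.
- **Catch:** I judged the snap from the force drop and the stop height, not by pulling on the lid.

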